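# Unclamp the paint tin in the shaker and open its guard

### The job

The paint tin in the bench shaker is mixed and has to come out. Swing the ratchet wrench on top of the clamp screw back and forth to wind the clamp plate all the way up, and lift the latch bar of the wire guard gate out of its catch and swing the gate wide open. Leave the tin standing where it is, and do not knock over the tin and the spray can standing close to the shaker.

Things in the scene. Friction and masses are not known exactly. Their poses are not given: they have to be found in the camera images.
- screw_axis (a point): point on the upright axis of the shaker's clamp screw, 243 mm above the table. Its axes are the shaker's: x to the motor housing (away from the robot; the shaker is yawed up to 0.2 rad), y to the gate, z up. Fixed grey shaker: four 16 mm columns at x, y = +-62 mm, ends 255 mm high, crosshead top 227 mm, wire guards at +-90 mm (top 185 mm), motor housing at x = 105 to 225 mm (top 175 mm)
- ratchet_grip (a point): middle of the ratchet wrench's black rubber grip (85 mm long, 22 wide, 20 high), 137 mm from the screw axis, 243 mm above the table. The steel wrench is captive on the screw, reaches 190 mm from the axis and swings level about it. This point's y axis points from the grip to the screw axis, z up. Beneath the grip is over 45 mm of free air
- ratchet (a joint): wrench angle in rad, anticlockwise from above; at 0 the handle points along the shaker's -y, away from the gate. It swings only -0.56 to 0.56, between two columns. Anticlockwise it drives the screw and raises the plate (0.5 N m, some 4 N at the grip); clockwise it clicks back freely (0.1 N m) and the screw stays. 36 teeth: up to 0.17 rad is lost as each driving stroke begins
- screw (a joint): clamp screw angle in rad, anticlockwise from above: 0 with the grey clamp plate down on the tin, 3.2 at its firm stop with the plate all the way up, 10 mm higher. It starts between 0 and 0.4, so three or four full strokes are needed
- latch_lug (a point): centre of the upright steel lug at the latch bar's free end: 8 mm thick across the gate (its own y), 26 mm wide along the bar (its own x), with a 12 mm thick rolled top edge 20 to 26 mm above this point; it meets the bar 25 mm below. With the latch down: 203 mm above the table, at shaker x = -117, y = +117 mm. Nothing beside it is higher than 185 mm, so it can be pinched from above
- latch (a joint): lift angle of the latch bar in rad, 0 down in its catch, up to 0.6. The 16 x 8 mm steel bar (0.22 kg) hangs on a pivot on the gate's outer face, 157 mm from the lug towards the hinge, 165 mm above the table, and drops by its weight. Raising the lug 30 mm (0.2 rad) clears the catch on the near guard post (20 mm deep); hold it up until the gate has swung 0.15 rad
- gate_hinge (a point): point on the gate's upright hinge axis, 120 mm above the table, at shaker x = +90, y = +98 mm, the gate corner farthest from the robot; axes as the shaker's
- gate (a joint): gate opening in rad: 0 closed; swings outward, clockwise from above (its free edge goes to shaker +y, then +x), to 1.75. Steel frame with wire mesh, 176 mm wide, 55 to 181 mm above the table. It takes 0.5 N at the free edge, stays where it is left, and carries the latch lug round the hinge at a radius of 208 mm
- tin_mid (a point): centre of the loose paint tin clamped in the shaker (86 mm across, 100 mm high, its foot 72 mm above the table); to be left alone
- spare_tin_mid (a point): centre of a loose tin of the same size (100 mm high) standing on the table beside the shaker, below the sweep of the ratchet handle; not to be knocked over
- aerosol_a_mid (a point): 90 mm up the axis of a loose spray can (66 mm across, 190 mm high) standing between the robot and the shaker; not to be knocked over
Mind the look-alikes: they are no part of the job. What is shaped like the part that bears tin_mid but brown is not meant.

How it is judged:
By the outcome, as a careful person would: the job done as asked, in the order asked, and still so for the second after the job is handed in, with the robot touching nothing.
It also fails if it takes over 72 s, if anything falls off the work surface, if the arm or the gripper's body presses on something with over 40 N, if the wrist force passes 120 N, or if a joint passes its speed limit or range.

### The arm

A 7-joint arm with a two-finger parallel gripper is mounted at the origin on the work surface. World frame = base frame: x ahead of the robot, y to its left, z up, the work surface at z = 0. Lengths are in m, angles in rad, forces in N, time in s.
With the tool pointing down it reaches from about 0.4 to 0.875 m from the base axis. Payload 19.3 kg.
Tool frame: the origin (TCP) lies between the finger pads; the fingertips stand 22 mm ahead of it and the grasp point (between the pads) lies 3 mm ahead of it (manip.tcp_to_tips is the distance from the TCP to the fingertips, in m); z points along the fingers, y is the line along which they close (so a half turn about z gives the same grasp; the last joint's range is limited). The gripper opens to 85 mm and grips with 20 to 120 N. Pads are 22 mm wide; open, the fingers measure 114 mm over their backs; the gripper's body (76 mm by 85 mm) begins 54 mm behind the grasp point. The pads swing forward as they close: fully open they stand 13 mm farther back than shut.
Start: joints at [1.264, 0.521, -0.036, 1.599, 0.021, 1.021, -0.113], TCP at [0.147, -0.608, 0.225] pointing down, gripper open.
Joint ranges: [-2.91, 2.91], [-0.3, 2.13], [-1.5, 1.42], [0.17, 2.43], [-1.26, 4.41], [0.16, 1.93], [-2.52, 2.52]. Speed limits (rad/s): [1.89, 1.89, 2.39, 2.39, 3.01, 3.01, 3.01].

### API

Orientations are given as a rotation vector (axis times angle).
In Python, from workcell import manip gives the robot as it stands. The module is installed in compiled form; this text tells all that it offers.
- The arm moves only by the tool move_arm, never from a script. Its argument "steps" is a list of rows, each a list of 6 numbers: the shift along the tool's x, y, z normalised to -1 to 1, where 1 is 150 mm, then the turn, a rotation vector about the tool's x, y, z normalised to -1 to 1, where 1 is 60 degrees. In form: [[tx, ty, tz, rx, ry, rz], ...]. A call has 1 to 20 rows; each row shifts and turns the commanded pose from where the row before left it, along the tool's axes as they then stand; what a row does not reach is not made up. A row lasts 1/12 s, in which the tool goes at most 41.7 mm and 7.16 degrees, less where a joint would pass 70% of its speed; a pose out of reach is approached as far as the arm can. A call with a number of a shift or a turn outside -1 to 1 is refused whole. A call with a gripper value outside its range is refused whole. "fingers" is the gripper's target within -1 to 1 (shut at 1, half-way at 0, fully open at -1), set as the call begins (left out, the last holds). The fingers move at their own pace and stop on an object; the grip force is fixed at half the most. Time passes only in rows, so rows that do not move let the fingers close. It gives the time, the measured TCP pose, the force, the opening and the grip force at its end, in the units of the state.
- manip.state(): the state, without advancing time (a new reading comes with each control period).
- manip.read_camera(name): name is "side" or "top" or "wrist"; returns the picture (384x512x3 uint8, red, green, blue); there is no depth.
- manip.calibration(name): a dict with "fov_y" (degrees; the focal length in pixels is half the picture's height over the tangent of half this angle, whatever the lens; pixels are square), "cx", "cy" (the principal point, pixels), "R" (3x3) and "t" (3): a world point X has camera coordinates R X + t; the wrist camera has in their place "hand_eye" (4x4, takes a point from camera to tool coordinates, whose origin is the TCP and whose axes are the flange's). Camera axes: x right, y down, z forward; pixel columns grow to the right and rows downward; lengths in m; the calibration is good to about 2 mm. A picture is of the moment at which its call begins: read the wrist's pose just before it. calibration takes no time and is no camera call.
- manip.job_done(): hands the job in; it is judged then, once.
Trained networks look in the newest picture that a camera, given by its name, has taken for a name from the list of things; names that differ only in an ending like _2 or _b are one class to them, and where a whole thing is asked for, a point or a joint stands for the part that bears it (a point fixed in the world has none). Each returns a list of dicts, best first, with "conf" (0 to 1); they miss things now and then, are a little off and sometimes report something else, mostly with a low value. They report only what shows in the picture. A call takes as long as a camera call. They do not tell look-alikes from the thing itself.
- manip.boxes_of(camera, label): "xyz" ([x, y, z] in m, in world coordinates, good to about 4 mm: the middle of the surface that is visible of it).
- manip.silhouettes(camera, label): "pixels" (384x512 bool, what is visible of it).
- manip.place_of(camera, label): "xyz" ([x, y, z] in m, in world coordinates, good to about 4 mm: a listed point, or the origin of a listed thing).
The state is a dict: "clock": time; "q": joint angles; "joint_vel": joint speeds; "effort": joint torques, N m; "tool_pos": TCP position; "tool_rot": TCP orientation; "wrist_force": force on the tool from outside, world axes, zero at the start; "moment": the same for the moment, N m; "opening": opening from 0.0 (shut) to 1.0 (fully open); "gripper_force": force on a finger pad.
Only numpy, scipy, OpenCV 4.12 (cv2) and the standard library are available. Lean on these libraries where they do the work, as an engineer would, in place of code of your own. Each camera call takes 0.05 s, during which the arm holds its last target. There are 200 camera calls.

## Working session

There is one attempt and no reset: what is moved stays moved. The work goes in short steps, Python scripts to look and compute and a tool call to move; the robot and the scene stay as the last step left them, time stands still between calls to the robot, and variables do not carry over. Pictures are saved under pics/ and viewed, at most 10 in all, crops included, and the job is handed in when it is done.

Besides the shell and the picture viewer there is one more tool, called after ">>>" in YAML: its name, and indented under it one key for each argument. move_arm: Moves the arm, as the interface text tells. Scaled input: -1 to 1 covers 150 mm each way for a shift and 60 degrees each way for a turn. Its arguments: {"type":"object","properties":{"steps":{"type":"array","items":{"type":"array","items":{"type":"number","minimum":-1,"maximum":1}}},"fingers":{"type":"number"}},"required":["steps"]}

```bash
mkdir -p pics; cat > look.py <<'E'
from workcell import manip
import cv2, numpy as np
def save(cam,name):
    im=manip.read_camera(cam); cv2.imwrite(f'pics/{name}.png',im[:,:,::-1]); return im
E
python3 - <<'E'
from look import *
a=save('side','side0'); b=save('top','top0')
cv2.imwrite('pics/both.png',cv2.resize(np.vstack([a,b])[:,:,::-1],None,fx=.78,fy=.78))
s=manip.state(); print(s['clock'],s['tool_pos'],s['tool_rot'],s['opening'])
for c in('side','top'):
  for l in 'screw_axis ratchet_grip latch_lug gate_hinge tin_mid spare_tin_mid aerosol_a_mid'.split():
    print(c,l,[(np.round(d['xyz'],3),round(d['conf'],2)) for d in manip.place_of(c,l)][:4])
E
```

```text
0.1 [ 0.14652318 -0.60726999  0.2245887 ] [-3.11860375e+00 -3.70979367e-01  2.47849101e-04] 0.9982844094586328
side screw_axis [(array([ 0.611, -0.051,  0.243]), 0.78)]
side ratchet_grip [(array([ 0.615, -0.189,  0.244]), 0.57), (array([0.513, 0.083, 0.202]), 0.45)]
side latch_lug [(array([0.514, 0.086, 0.199]), 0.69)]
side gate_hinge [(array([0.709, 0.038, 0.115]), 0.62)]
side tin_mid [(array([ 0.369, -0.199,  0.051]), 0.62), (array([0.403, 0.103, 0.045]), 0.61), (array([ 0.612, -0.049,  0.118]), 0.52)]
side spare_tin_mid [(array([ 0.542, -0.244,  0.048]), 0.8)]
side aerosol_a_mid [(array([ 0.41 , -0.082,  0.092]), 0.75)]
top screw_axis [(array([ 0.606, -0.045,  0.244]), 0.85)]
top ratchet_grip [(array([ 0.619, -0.186,  0.241]), 0.75)]
top latch_lug [(array([0.513, 0.083, 0.2  ]), 0.68)]
top gate_hinge [(array([0.716, 0.037, 0.121]), 0.71)]
top tin_mid [(array([ 0.371, -0.204,  0.053]), 0.87), (array([0.404, 0.107, 0.048]), 0.75)]
top spare_tin_mid [(array([ 0.54 , -0.246,  0.05 ]), 0.79)]
top aerosol_a_mid [(array([ 0.409, -0.088,  0.088]), 0.94), (array([0.715, 0.037, 0.12 ]), 0.46)]
```

View pics/both.png

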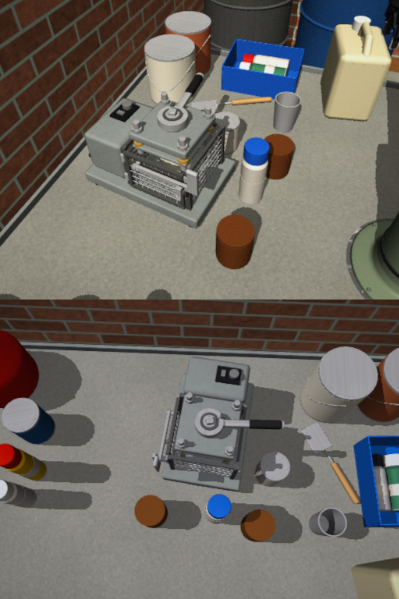

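The side view shows the shaker with the spray can (blue cap) at about (253,170) and the wrench pointing away from the gate. The top view shows the wrench grip at (265,424), the lug at (156,462) and the spare tin at (272,467). The networks agree with these. Next I fit the shaker pose and plan the first move.

```bash
cat >> look.py <<'E'
from scipy.spatial.transform import Rotation as Rn
def theta(): # heading of tool x, deg, plus tilt
    R=Rn.from_rotvec(manip.state()['tool_rot']).as_matrix(); return np.degrees(np.arctan2(R[1,0],R[0,0])), R[:,2]
def rows(start,way,nd=3):
    """start=(x,y,z,deg); way=list of (x,y,z,deg) one per row -> row numbers (tool down)"""
    p=np.array(start,float); out=[]
    for w in way:
        d=np.array(w)-p; c,s=np.cos(np.radians(p[3])),np.sin(np.radians(p[3]))
        r=np.round([(c*d[0]+s*d[1])/.15,(s*d[0]-c*d[1])/.15,-d[2]/.15,0,0,-d[3]/60],nd); out.append(r.tolist())
        p=p+[.15*(c*r[0]+s*r[1]),.15*(s*r[0]-c*r[1]),-.15*r[2],-60*r[5]]
    return out
def line(a,b,n): a,b=np.array(a,float),np.array(b,float); return [a+(b-a)*k/n for k in range(1,n+1)]
def show(r): print('['+',\n'.join('[%g,%g,%g,0,0,%g]'%(q[0],q[1],q[2],q[5]) for q in r)+']')
E
python3 - <<'E'
from look import *
from scipy.optimize import least_squares
L={'s':((0,0),[(.611,-.051),(.606,-.045)]),'l':((-.117,.117),[(.514,.086),(.513,.083)]),'h':((.09,.098),[(.709,.038),(.716,.037)])}
def f(v):
    c,s=np.cos(v[2]),np.sin(v[2]); return np.concatenate([np.array([v[0]+c*a[0]-s*a[1],v[1]+s*a[0]+c*a[1]])-o for a,os in L.values() for o in os])
r=least_squares(f,[.6,-.05,-.15]); print(r.x,np.round(f(r.x)*1000,1))
g=np.array([.617,-.1875])-r.x[:2]; print('grip r',np.hypot(*g),'psi',np.degrees(np.arctan2(g[1],g[0])),'ratchet',np.arctan2(g[1],g[0])+np.pi/2-r.x[2])
t,z=theta(); p=manip.state()['tool_pos']; print(t,z)
a=(*p,t); b=(p[0],p[1],.46,t); c=(.617,-.195,.36,93.5); 
show(rows(a,line(a,b,6)+line(b,c,20)))
E
```

```text
[ 0.60987876 -0.04754471 -0.14737497] [-1.1  3.5  3.9 -2.5 -2.7 -0.6 -1.7  2.4  4.3 -1.8 -2.7 -0.8]
grip r 0.1401363469570846 psi -87.08717315752492 ratchet 0.19821338836938515
13.566729142151518 [-7.10722461e-05  4.23783621e-05 -9.99999997e-01]
[[0,0,-0.261,0,0,-0],
[0,0,-0.261,0,0,-0],
[0,0,-0.261,0,0,-0],
[0,0,-0.261,0,0,-0],
[0,0,-0.261,0,0,-0],
[0,0,-0.261,0,0,-0],
[0.185,-0.097,0.033,0,0,-0.067],
[0.191,-0.084,0.034,0,0,-0.066],
[0.196,-0.07,0.033,0,0,-0.067],
[0.201,-0.056,0.033,0,0,-0.066],
[0.204,-0.043,0.034,0,0,-0.067],
[0.207,-0.028,0.033,0,0,-0.067],
[0.208,-0.013,0.033,0,0,-0.066],
[0.208,0.001,0.034,0,0,-0.067],
[0.208,0.016,0.033,0,0,-0.066],
[0.207,0.03,0.033,0,0,-0.067],
[0.204,0.044,0.034,0,0,-0.067],
[0.2,0.058,0.033,0,0,-0.066],
[0.196,0.073,0.033,0,0,-0.067],
[0.19,0.085,0.034,0,0,-0.067],
[0.183,0.099,0.033,0,0,-0.066],
[0.177,0.111,0.033,0,0,-0.067],
[0.168,0.124,0.034,0,0,-0.066],
[0.159,0.135,0.033,0,0,-0.067],
[0.149,0.145,0.033,0,0,-0.067],
[0.139,0.156,0.034,0,0,-0.066]]
```

>>> move_arm:
  steps:
    - [0,0,-0.26,0,0,0]
    - [0,0,-0.26,0,0,0]
    - [0,0,-0.26,0,0,0]
    - [0,0,-0.26,0,0,0]
    - [0,0,-0.26,0,0,0]
    - [0,0,-0.26,0,0,0]

```text
clock: 1.3
tool_pos: [0.1464, -0.6071, 0.4614]
tool_rot: [3.119, 0.371, 0.0]
wrist_force: [0.6, -0.1, -0.6]
opening: 1.0
gripper_force: 0.0
```

>>> move_arm:
  steps:
    - [0.185,-0.097,0.033,0,0,-0.067]
    - [0.191,-0.084,0.034,0,0,-0.066]
    - [0.196,-0.07,0.033,0,0,-0.067]
    - [0.2,-0.056,0.033,0,0,-0.066]
    - [0.204,-0.043,0.034,0,0,-0.067]
    - [0.207,-0.028,0.033,0,0,-0.067]
    - [0.208,-0.013,0.033,0,0,-0.066]
    - [0.208,0.001,0.034,0,0,-0.067]
    - [0.208,0.016,0.033,0,0,-0.066]
    - [0.207,0.03,0.033,0,0,-0.067]
    - [0.204,0.044,0.034,0,0,-0.067]
    - [0.2,0.058,0.033,0,0,-0.066]
    - [0.196,0.073,0.033,0,0,-0.067]
    - [0.19,0.085,0.034,0,0,-0.067]
    - [0.183,0.1,0.033,0,0,-0.066]
    - [0.177,0.111,0.033,0,0,-0.067]
    - [0.168,0.124,0.034,0,0,-0.066]
    - [0.159,0.135,0.033,0,0,-0.067]
    - [0.149,0.145,0.033,0,0,-0.067]
    - [0.139,0.156,0.034,0,0,-0.066]

```text
clock: 2.97
tool_pos: [0.618, -0.1941, 0.3589]
tool_rot: [2.149, 2.291, -0.0]
wrist_force: [-0.2, 0.2, 0.4]
opening: 1.0
gripper_force: 0.0
```

```bash
python3 - <<'E'
from look import *
for _ in range(2):
    s=manip.state(); save('wrist','w1'); print(s['clock'],s['tool_pos'],theta(),np.round(s['q'],2))
    for l in 'screw_axis ratchet_grip'.split():
        print(l,[(np.round(d['xyz'],3),round(d['conf'],2)) for d in manip.place_of('wrist',l)][:4])
E
```

```text
2.9667 [ 0.61801206 -0.19412656  0.35888197] (np.float64(94.32139892226034), array([-1.90286745e-04,  3.51447676e-03, -9.99993806e-01])) [ 0.52  0.5  -0.5   1.33  0.24  1.37  0.09]
screw_axis [(array([ 0.611, -0.054,  0.245]), 0.82)]
ratchet_grip [(array([ 0.613, -0.19 ,  0.241]), 0.83)]
3.1167 [ 0.61808102 -0.19289926  0.35797314] (np.float64(93.53112241468148), array([-7.93278332e-04,  3.47252477e-04, -9.99999625e-01])) [ 0.52  0.5  -0.5   1.33  0.23  1.37  0.09]
screw_axis [(array([ 0.612, -0.057,  0.244]), 0.66)]
ratchet_grip [(array([ 0.613, -0.189,  0.244]), 0.96)]
```

View pics/w1.png

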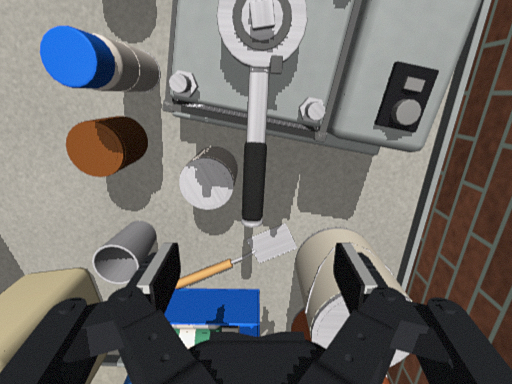

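The wrist view shows the grip, running from (255,145) to (253,222), centred between the fingers and tilted about 3°. The ratchet angle is therefore about 0.17 rad. The pale bucket stands at lower right, so I triangulate its lid before descending.

```bash
python3 - <<'E'
from look import *
P=[];x=[]
for n,u in(('top',(442,101)),('side',(219,62))):
    c=manip.calibration(n); f=192/np.tan(np.radians(c['fov_y'])/2)
    K=np.array([[f,0,c['cx']],[0,f,c['cy']],[0,0,1]]); P.append(K@np.c_[c['R'],c['t']]); x.append(np.array(u,float))
X=cv2.triangulatePoints(P[0],P[1],x[0],x[1]).ravel(); print(X[:3]/X[3])
s=manip.state(); print(s['tool_pos'])
a=(*s['tool_pos'],theta()[0]); b=(.6126,-.199,.245,91); show(rows(a,line(a,b,6)))
E
```

```text
[ 0.78397032 -0.42709525  0.19040547]
[ 0.61657837 -0.19615685  0.35921532]
[[-0.003,-0.005,0.127,0,0,0.007],
[-0.003,-0.004,0.127,0,0,0.006],
[-0.003,-0.005,0.127,0,0,0.007],
[-0.003,-0.004,0.127,0,0,0.006],
[-0.003,-0.005,0.127,0,0,0.007],
[-0.003,-0.004,0.126,0,0,0.007]]
```

>>> move_arm:
  steps:
    - [-0.003,-0.005,0.127,0,0,0.007]
    - [-0.003,-0.004,0.127,0,0,0.006]
    - [-0.003,-0.005,0.127,0,0,0.007]
    - [-0.003,-0.004,0.127,0,0,0.006]
    - [-0.003,-0.005,0.127,0,0,0.007]
    - [-0.003,-0.004,0.126,0,0,0.007]
    - [0,0,0,0,0,0]
    - [0,0,0,0,0,0]

```text
clock: 3.93
tool_pos: [0.6125, -0.199, 0.2452]
tool_rot: [-2.202, -2.24, 0.001]
wrist_force: [-0.5, 0.0, 1.1]
opening: 1.002
gripper_force: 0.0
```

>>> move_arm:
  steps:
    - [0,0,0,0,0,0]
    - [0,0,0,0,0,0]
    - [0,0,0,0,0,0]
    - [0,0,0,0,0,0]
    - [0,0,0,0,0,0]
    - [0,0,0,0,0,0]
  fingers: 0.36

```text
clock: 4.43
tool_pos: [0.6132, -0.198, 0.2451]
tool_rot: [2.2, 2.242, 0.0]
wrist_force: [0.5, 0.3, 0.2]
opening: 0.32
gripper_force: 0.0
```

```bash
python3 - <<'E'
from look import *
s=manip.state(); save('wrist','w2'); print(s['clock'],s['tool_pos'],theta(),s['opening'],s['wrist_force'],s['gripper_force'])
for l in 'screw_axis ratchet_grip'.split():
    print(l,[(np.round(d['xyz'],3),round(d['conf'],2)) for d in manip.place_of('wrist',l)][:4])
E
```

```text
4.4333 [ 0.61319871 -0.19803111  0.24513867] (np.float64(91.088723174053), array([ 1.68043861e-04, -2.36138018e-05, -9.99999986e-01])) 0.31993737841026887 [0.52620847 0.25050482 0.21870147] 0.0
screw_axis []
ratchet_grip [(array([ 0.615, -0.187,  0.239]), 0.7)]
```

View pics/w2.png

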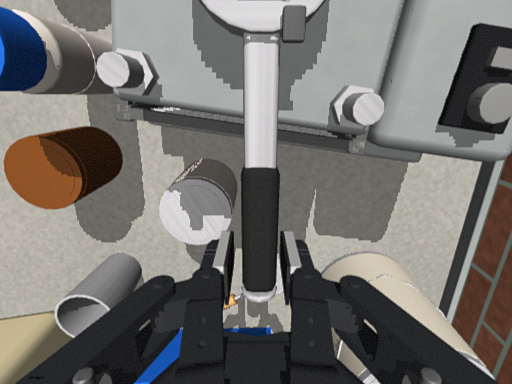

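The grip is caged between the pads, vertical at column 261 and aligned with the tool. Next I plan the clicks-back and drive strokes about the screw axis.

```bash
cat >> look.py <<'E'
C=np.array([.610,-.051]); YAW=-.147; RG=.148
def arc(r0,r1,n):
    out=[]
    for r in np.linspace(r0,r1,n+1)[1:]:
        psi=YAW-np.pi/2+r; out.append((C[0]+RG*np.cos(psi),C[1]+RG*np.sin(psi),.245,np.degrees(psi)+180))
    return out
E
python3 - <<'E'
from look import *
a=(.6126,-.199,.245,91)
show(rows(a,arc(.165,-.53,8)))
b=arc(0,-.53,1)[0]; print(); show(rows(b,arc(-.53,.53,12)))
E
```

```text
[[0.004,-0.085,-0,0,0,0.082],
[0.004,-0.086,-0,0,0,0.083],
[0.003,-0.085,-0,0,0,0.083],
[0.004,-0.086,-0,0,0,0.083],
[0.004,-0.086,-0,0,0,0.083],
[0.004,-0.085,-0,0,0,0.083],
[0.003,-0.086,-0,0,0,0.083],
[0.004,-0.085,-0,0,0,0.083]]

[[0.004,0.087,-0,0,0,-0.084],
[0.004,0.087,-0,0,0,-0.085],
[0.004,0.087,-0,0,0,-0.084],
[0.003,0.087,-0,0,0,-0.084],
[0.004,0.087,-0,0,0,-0.085],
[0.004,0.087,-0,0,0,-0.084],
[0.004,0.087,-0,0,0,-0.084],
[0.004,0.087,-0,0,0,-0.085],
[0.004,0.087,-0,0,0,-0.084],
[0.003,0.087,-0,0,0,-0.085],
[0.004,0.087,-0,0,0,-0.084],
[0.004,0.087,-0,0,0,-0.084]]
```

>>> move_arm:
  steps:
    - [0.004,-0.085,0,0,0,0.082]
    - [0.004,-0.086,0,0,0,0.083]
    - [0.003,-0.085,0,0,0,0.083]
    - [0.004,-0.086,0,0,0,0.083]
    - [0.004,-0.086,0,0,0,0.083]
    - [0.004,-0.085,0,0,0,0.083]
    - [0.003,-0.086,0,0,0,0.083]
    - [0.004,-0.085,0,0,0,0.083]
    - [0,0,0,0,0,0]

```text
clock: 5.33
tool_pos: [0.5167, -0.1647, 0.2453]
tool_rot: [2.834, 1.354, -0.0]
wrist_force: [-0.9, -0.7, 1.0]
opening: 0.318
gripper_force: 0.0
```

>>> move_arm:
  steps:
    - [0.004,0.087,0,0,0,-0.084]
    - [0.004,0.087,0,0,0,-0.085]
    - [0.004,0.087,0,0,0,-0.084]
    - [0.003,0.087,0,0,0,-0.084]
    - [0.004,0.087,0,0,0,-0.085]
    - [0.004,0.087,0,0,0,-0.084]

```text
clock: 5.83
tool_pos: [0.5893, -0.1973, 0.2448]
tool_rot: [-2.37, -2.062, 0.001]
wrist_force: [-3.9, -0.6, 3.4]
opening: 0.322
gripper_force: 2.0
```

>>> move_arm:
  steps:
    - [0.004,0.087,0,0,0,-0.084]
    - [0.004,0.087,0,0,0,-0.085]
    - [0.004,0.087,0,0,0,-0.084]
    - [0.003,0.087,0,0,0,-0.085]
    - [0.004,0.087,0,0,0,-0.084]
    - [0.004,0.087,0,0,0,-0.084]
    - [0,0,0,0,0,0]

```text
clock: 6.42
tool_pos: [0.6673, -0.187, 0.2441]
tool_rot: [-1.746, -2.611, -0.001]
wrist_force: [-1.1, -2.4, 1.1]
opening: 0.319
gripper_force: 1.0
```

```bash
python3 - <<'E'
from look import *
s=manip.state(); save('wrist','w3'); print(s['clock'],s['tool_pos'],theta(),s['opening'],s['wrist_force'],s['gripper_force'],arc(0,.53,1))
E
```

```text
6.4167 [ 0.66727379 -0.18696353  0.2441389 ] (np.float64(112.08536795641125), array([-5.46005593e-04,  8.18486815e-04, -9.99999516e-01])) 0.31923012519433824 [-1.11813591 -2.38108535  1.05595498] 0.9825512689349125 [(np.float64(0.6653083089199797), np.float64(-0.18827705913375362), 0.245, np.float64(111.94428355351053))]
```

View pics/w3.png

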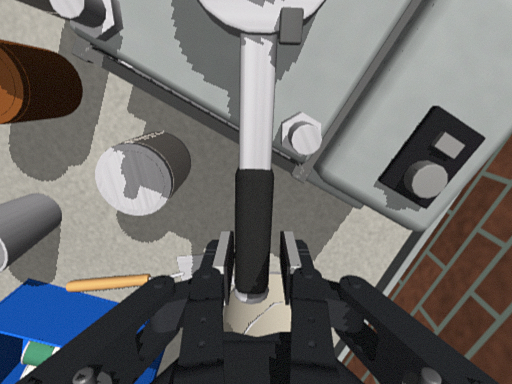

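The stroke worked: the handle is still caged and the driving force was about 4 N. Stroke 2 comes next, then the first part of stroke 3.

>>> move_arm:
  steps:
    - [0.004,-0.087,0,0,0,0.084]
    - [0.004,-0.087,0,0,0,0.085]
    - [0.004,-0.087,0,0,0,0.084]
    - [0.003,-0.087,0,0,0,0.084]
    - [0.004,-0.087,0,0,0,0.085]
    - [0.004,-0.087,0,0,0,0.084]
    - [0.004,-0.087,0,0,0,0.084]
    - [0.004,-0.087,0,0,0,0.085]
    - [0.004,-0.087,0,0,0,0.084]
    - [0.003,-0.087,0,0,0,0.085]
    - [0.004,-0.087,0,0,0,0.084]
    - [0.004,-0.087,0,0,0,0.084]
    - [0,0,0,0,0,0]

```text
clock: 7.55
tool_pos: [0.5163, -0.1652, 0.2455]
tool_rot: [2.836, 1.35, 0.001]
wrist_force: [0.6, -0.3, -0.2]
opening: 0.318
gripper_force: 0.0
```

>>> move_arm:
  steps:
    - [0.004,0.087,0,0,0,-0.084]
    - [0.004,0.087,0,0,0,-0.085]
    - [0.004,0.087,0,0,0,-0.084]
    - [0.003,0.087,0,0,0,-0.084]
    - [0.004,0.087,0,0,0,-0.085]
    - [0.004,0.087,0,0,0,-0.084]
    - [0.004,0.087,0,0,0,-0.084]
    - [0.004,0.087,0,0,0,-0.085]
    - [0.004,0.087,0,0,0,-0.084]
    - [0.003,0.087,0,0,0,-0.085]
    - [0.004,0.087,0,0,0,-0.084]
    - [0.004,0.087,0,0,0,-0.084]
    - [0,0,0,0,0,0]

```text
clock: 8.63
tool_pos: [0.667, -0.1873, 0.2442]
tool_rot: [-1.748, -2.61, -0.001]
wrist_force: [-1.0, -1.3, 0.4]
opening: 0.321
gripper_force: 1.0
```

>>> move_arm:
  steps:
    - [0.004,-0.087,0,0,0,0.084]
    - [0.004,-0.087,0,0,0,0.085]
    - [0.004,-0.087,0,0,0,0.084]
    - [0.003,-0.087,0,0,0,0.084]
    - [0.004,-0.087,0,0,0,0.085]
    - [0.004,-0.087,0,0,0,0.084]
    - [0.004,-0.087,0,0,0,0.084]
    - [0.004,-0.087,0,0,0,0.085]
    - [0.004,-0.087,0,0,0,0.084]
    - [0.003,-0.087,0,0,0,0.085]
    - [0.004,-0.087,0,0,0,0.084]
    - [0.004,-0.087,0,0,0,0.084]
    - [0,0,0,0,0,0]

```text
clock: 9.72
tool_pos: [0.5163, -0.1653, 0.2454]
tool_rot: [2.836, 1.35, 0.001]
wrist_force: [0.5, -0.6, 0.8]
opening: 0.322
gripper_force: 0.0
```

>>> move_arm:
  steps:
    - [0.004,0.087,0,0,0,-0.084]
    - [0.004,0.087,0,0,0,-0.085]
    - [0.004,0.087,0,0,0,-0.084]
    - [0.003,0.087,0,0,0,-0.084]
    - [0.004,0.087,0,0,0,-0.085]
    - [0.004,0.087,0,0,0,-0.084]
    - [0.004,0.087,0,0,0,-0.084]
    - [0.004,0.087,0,0,0,-0.085]

```text
clock: 10.38
tool_pos: [0.615, -0.1995, 0.2447]
tool_rot: [-2.181, -2.26, 0.001]
wrist_force: [-4.9, -1.3, 2.6]
opening: 0.32
gripper_force: 2.1
```

>>> move_arm:
  steps:
    - [0.002,0.044,0,0,0,-0.042]
    - [0.002,0.044,0,0,0,-0.042]

```text
clock: 10.55
tool_pos: [0.6281, -0.1982, 0.2445]
tool_rot: [-2.082, -2.352, 0.001]
wrist_force: [-4.5, -3.9, 1.3]
opening: 0.32
gripper_force: 2.0
```

>>> move_arm:
  steps:
    - [0.002,0.044,0,0,0,-0.042]
    - [0.002,0.044,0,0,0,-0.042]

```text
clock: 10.72
tool_pos: [0.6408, -0.196, 0.2446]
tool_rot: [-1.977, -2.441, 0.002]
wrist_force: [-2.7, -3.6, 0.3]
opening: 0.32
gripper_force: 2.0
```

>>> move_arm:
  steps:
    - [0.002,0.044,0,0,0,-0.042]
    - [0.002,0.044,0,0,0,-0.042]

```text
clock: 10.88
tool_pos: [0.6535, -0.1925, 0.2445]
tool_rot: [-1.868, -2.526, 0.002]
wrist_force: [-3.3, -3.5, 0.9]
opening: 0.321
gripper_force: 2.0
```

>>> move_arm:
  steps:
    - [0.002,0.044,0,0,0,-0.042]
    - [0.002,0.044,0,0,0,-0.042]
    - [0,0,0,0,0,0]

```text
clock: 11.13
tool_pos: [0.6665, -0.1868, 0.2444]
tool_rot: [-1.754, -2.606, 0.0]
wrist_force: [-0.8, -2.3, 0.8]
opening: 0.319
gripper_force: 1.3
```

>>> move_arm:
  steps:
    - [0.004,-0.087,0,0,0,0.084]
    - [0.004,-0.087,0,0,0,0.085]
    - [0.004,-0.087,0,0,0,0.084]
    - [0.003,-0.087,0,0,0,0.084]
    - [0.004,-0.087,0,0,0,0.085]
    - [0.004,-0.087,0,0,0,0.084]
    - [0.004,-0.087,0,0,0,0.084]
    - [0.004,-0.087,0,0,0,0.085]
    - [0.004,-0.087,0,0,0,0.084]
    - [0.003,-0.087,0,0,0,0.085]
    - [0.004,-0.087,0,0,0,0.084]
    - [0.004,-0.087,0,0,0,0.084]
    - [0,0,0,0,0,0]

```text
clock: 12.22
tool_pos: [0.5172, -0.1639, 0.2454]
tool_rot: [2.835, 1.351, 0.001]
wrist_force: [-0.3, 0.3, 0.5]
opening: 0.324
gripper_force: 0.0
```

>>> move_arm:
  steps:
    - [0.002,0.044,0,0,0,-0.042]
    - [0.002,0.044,0,0,0,-0.042]
    - [0.002,0.044,0,0,0,-0.042]

```text
clock: 12.47
tool_pos: [0.5352, -0.1758, 0.2451]
tool_rot: [2.733, 1.549, 0.001]
wrist_force: [-0.4, -0.1, 0.8]
opening: 0.315
gripper_force: 0.2
```

>>> move_arm:
  steps:
    - [0.002,0.044,0,0,0,-0.042]
    - [0.002,0.044,0,0,0,-0.042]

```text
clock: 12.63
tool_pos: [0.5466, -0.1819, 0.2448]
tool_rot: [-2.662, -1.667, 0.001]
wrist_force: [-4.1, 1.7, 2.5]
opening: 0.32
gripper_force: 1.9
```

>>> move_arm:
  steps:
    - [0.002,0.044,0,0,0,-0.042]

```text
clock: 12.72
tool_pos: [0.5525, -0.1846, 0.2447]
tool_rot: [-2.625, -1.725, 0.001]
wrist_force: [-4.6, -0.4, 2.4]
opening: 0.313
gripper_force: 2.0
```

>>> move_arm:
  steps:
    - [0.002,0.044,0,0,0,-0.042]

```text
clock: 12.8
tool_pos: [0.5587, -0.1871, 0.2447]
tool_rot: [-2.586, -1.782, 0.001]
wrist_force: [-3.9, -0.9, 2.2]
opening: 0.319
gripper_force: 2.0
```

>>> move_arm:
  steps:
    - [0.002,0.044,0,0,0,-0.042]

```text
clock: 12.88
tool_pos: [0.5648, -0.1893, 0.2447]
tool_rot: [-2.546, -1.838, 0.001]
wrist_force: [-7.8, -0.0, 4.0]
opening: 0.321
gripper_force: 3.6
```

>>> move_arm:
  steps:
    - [0.002,0.044,0,0,0,-0.042]

```text
clock: 12.97
tool_pos: [0.5707, -0.1911, 0.2446]
tool_rot: [-2.505, -1.893, 0.003]
wrist_force: [-10.0, 0.4, 1.8]
opening: 0.322
gripper_force: 2.4
```

>>> move_arm:
  steps:
    - [0.002,0.044,0,0,0,-0.042]

```text
clock: 13.05
tool_pos: [0.5779, -0.1926, 0.2447]
tool_rot: [-2.464, -1.949, 0.0]
wrist_force: [0.3, -0.1, 0.1]
opening: 0.317
gripper_force: 0.0
```

>>> move_arm:
  steps:
    - [0.002,0.044,0,0,0,-0.042]

```text
clock: 13.13
tool_pos: [0.5845, -0.1938, 0.2447]
tool_rot: [-2.42, -2.002, 0.0]
wrist_force: [-4.3, -0.3, 0.4]
opening: 0.318
gripper_force: 1.8
```

Force rose to about 10 N and then dropped, so I take a look.

```bash
python3 - <<'E'
from look import *
s=manip.state(); a=save('wrist','w4'); b=save('top','top4');c=cv2.imread('pics/top0.png')
print(s['clock'],s['tool_pos'],theta(),s['wrist_force'])
cr=lambda i:cv2.resize(i[90:240,190:390],None,fx=1.9,fy=1.5)
cv2.imwrite('pics/m4.png',np.hstack([a[:,:,::-1][:, 100:420],np.vstack([cr(c),cr(b[:,:,::-1])])[:384]]))
E
```

```text
13.1333 [ 0.58447221 -0.19381006  0.24470594] (np.float64(79.11517998440819), array([-5.09946378e-04,  6.94975779e-04, -9.99999628e-01])) [-4.25259688 -0.25699885  0.40923646]
```

View pics/m4.png

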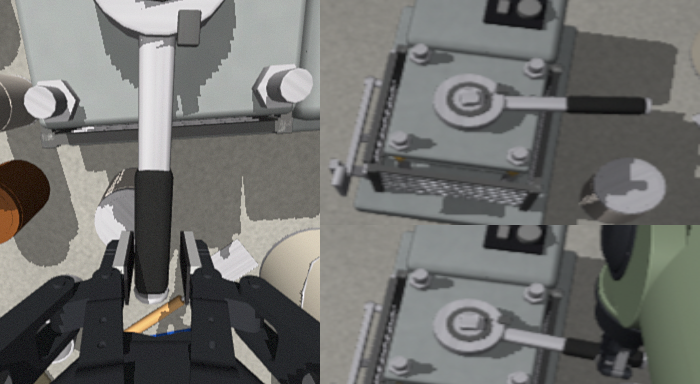

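>>> move_arm:
  steps:
    - [0.002,0.044,0,0,0,-0.042]

```text
clock: 13.32
tool_pos: [0.5896, -0.1944, 0.2446]
tool_rot: [-2.381, -2.048, 0.002]
wrist_force: [-6.6, 0.0, -0.1]
opening: 0.319
gripper_force: 3.5
```

>>> move_arm:
  steps:
    - [0.002,0.044,0,0,0,-0.042]

```text
clock: 13.4
tool_pos: [0.596, -0.1953, 0.2445]
tool_rot: [-2.332, -2.102, 0.003]
wrist_force: [-8.9, -0.6, 0.7]
opening: 0.318
gripper_force: 2.4
```

>>> move_arm:
  steps:
    - [0.002,0.044,0,0,0,-0.042]

```text
clock: 13.48
tool_pos: [0.6036, -0.1955, 0.2447]
tool_rot: [-2.286, -2.154, 0.001]
wrist_force: [1.0, -0.6, 0.8]
opening: 0.319
gripper_force: 0.0
```

>>> move_arm:
  steps:
    - [0.002,0.044,0,0,0,-0.042]

```text
clock: 13.57
tool_pos: [0.6104, -0.1956, 0.2448]
tool_rot: [-2.238, -2.204, 0.0]
wrist_force: [-5.1, -1.8, 0.7]
opening: 0.318
gripper_force: 2.0
```

>>> move_arm:
  steps:
    - [0.002,0.044,0,0,0,-0.042]

```text
clock: 13.65
tool_pos: [0.6165, -0.1956, 0.2447]
tool_rot: [-2.189, -2.252, 0.002]
wrist_force: [-8.7, -2.2, 2.8]
opening: 0.317
gripper_force: 4.1
```

The force repeats with the tooth spacing (rise to about 10 N, slip, 0.17 rad). So the screw is at its firm stop and the ratchet is skipping teeth, and the stroke count agrees with that. I back off, release and go above the lug.

```bash
python3 - <<'E'
from look import *
s=manip.state(); t=theta()[0]; p=s['tool_pos']
a=np.array((*p,t)); print(a)
b=a+[0,0,.095,0]; c=(.508,.078,.335,171.6)
show(rows(a,line(a,b,4)+line(b,c,14)))
E
```

```text
[ 0.61653307 -0.19560333  0.24470631 91.64515504]
[[0,0,-0.158,0,0,-0],
[0,0,-0.159,0,0,-0],
[0,0,-0.158,0,0,-0],
[0,0,-0.158,0,0,-0],
[0.132,-0.048,0.002,0,0,-0.095],
[0.136,-0.035,0.002,0,0,-0.095],
[0.138,-0.021,0.002,0,0,-0.096],
[0.14,-0.006,0.003,0,0,-0.095],
[0.14,0.007,0.002,0,0,-0.095],
[0.139,0.02,0.002,0,0,-0.095],
[0.136,0.035,0.002,0,0,-0.095],
[0.131,0.048,0.003,0,0,-0.095],
[0.127,0.061,0.002,0,0,-0.096],
[0.119,0.073,0.002,0,0,-0.095],
[0.112,0.084,0.002,0,0,-0.095],
[0.103,0.095,0.003,0,0,-0.095],
[0.093,0.105,0.002,0,0,-0.095],
[0.081,0.114,0.002,0,0,-0.096]]
```

>>> move_arm:
  steps:
    - [-0.002,-0.044,0,0,0,0.042]
    - [0,0,0,0,0,0]

```text
clock: 13.82
tool_pos: [0.6096, -0.1957, 0.2446]
tool_rot: [-2.242, -2.199, 0.001]
wrist_force: [-2.5, 0.5, -1.2]
opening: 0.322
gripper_force: 1.3
```

>>> move_arm:
  steps:
    - [0,0,0,0,0,0]
    - [0,0,0,0,0,0]
    - [0,0,0,0,0,0]
    - [0,0,0,0,0,0]
  fingers: -1

```text
clock: 14.15
tool_pos: [0.6107, -0.1953, 0.245]
tool_rot: [2.239, 2.203, 0.001]
wrist_force: [0.5, -0.2, 0.4]
opening: 0.872
gripper_force: 0.0
```

>>> move_arm:
  steps:
    - [0,0,-0.16,0,0,0]
    - [0,0,-0.16,0,0,0]
    - [0,0,-0.16,0,0,0]
    - [0,0,-0.16,0,0,0]
    - [0,0,0,0,0,0]

```text
clock: 14.57
tool_pos: [0.6119, -0.1953, 0.3457]
tool_rot: [2.236, 2.199, 0.005]
wrist_force: [0.3, -0.1, 0.5]
opening: 0.998
gripper_force: 0.0
```

```bash
python3 - <<'E'
from look import *
s=manip.state(); t=theta()[0]; p=s['tool_pos']
a=np.array((*p,t)); print(a,s['clock'],s['opening'],s['wrist_force']); c=(.508,.078,.335,171.6)
show(rows(a,line(a,c,14)))
E
```

```text
[ 0.61194826 -0.19534469  0.34571893 89.05433181] 14.5667 0.9984239043635024 [ 0.32521479 -0.09632101  0.51751748]
[[0.129,-0.052,0.005,0,0,-0.098],
[0.134,-0.038,0.005,0,0,-0.099],
[0.137,-0.024,0.005,0,0,-0.098],
[0.139,-0.01,0.005,0,0,-0.098],
[0.139,0.005,0.006,0,0,-0.098],
[0.138,0.019,0.005,0,0,-0.099],
[0.136,0.032,0.005,0,0,-0.098],
[0.131,0.047,0.005,0,0,-0.098],
[0.126,0.06,0.005,0,0,-0.098],
[0.119,0.072,0.005,0,0,-0.099],
[0.111,0.084,0.005,0,0,-0.098],
[0.102,0.095,0.005,0,0,-0.098],
[0.091,0.105,0.005,0,0,-0.098],
[0.08,0.114,0.005,0,0,-0.099]]
```

>>> move_arm:
  steps:
    - [0.129,-0.052,0.005,0,0,-0.098]
    - [0.134,-0.038,0.005,0,0,-0.099]
    - [0.137,-0.024,0.005,0,0,-0.098]
    - [0.139,-0.01,0.005,0,0,-0.098]
    - [0.139,0.005,0.006,0,0,-0.098]
    - [0.138,0.019,0.005,0,0,-0.099]
    - [0.136,0.032,0.005,0,0,-0.098]
    - [0.131,0.047,0.005,0,0,-0.098]
    - [0.126,0.06,0.005,0,0,-0.098]
    - [0.119,0.072,0.005,0,0,-0.099]
    - [0.111,0.084,0.005,0,0,-0.098]
    - [0.102,0.095,0.005,0,0,-0.098]
    - [0.091,0.105,0.005,0,0,-0.098]
    - [0.08,0.114,0.005,0,0,-0.099]
    - [0,0,0,0,0,0]

```text
clock: 15.82
tool_pos: [0.5053, 0.0818, 0.3306]
tool_rot: [0.212, 3.134, 0.002]
wrist_force: [-0.7, 0.5, -0.3]
opening: 1.001
gripper_force: 0.0
```

```bash
python3 - <<'E'
from look import *
for _ in range(2):
    s=manip.state(); save('wrist','w5'); print(s['clock'],s['tool_pos'],theta(),np.round(s['q'],2))
    for l in 'latch_lug gate_hinge screw_axis'.split():
        print(l,[(np.round(d['xyz'],3),round(d['conf'],2)) for d in manip.place_of('wrist',l)][:4])
E
```

```text
15.8167 [0.50528249 0.08178637 0.33060002] (np.float64(171.85229414575534), array([ 5.61759968e-04,  4.14593609e-04, -9.99999756e-01])) [ 0.43  0.34 -0.91  1.72  0.29  1.22  0.88]
latch_lug [(array([0.511, 0.078, 0.208]), 0.98), (array([ 0.599, -0.187,  0.243]), 0.15)]
gate_hinge [(array([0.713, 0.038, 0.115]), 0.67)]
screw_axis []
16.0167 [0.50687927 0.07729187 0.33019639] (np.float64(171.48074575893818), array([ 8.20990459e-05, -1.10058960e-04, -9.99999991e-01])) [ 0.43  0.34 -0.91  1.72  0.29  1.22  0.88]
latch_lug [(array([0.51 , 0.078, 0.205]), 0.79)]
gate_hinge [(array([0.716, 0.038, 0.117]), 0.56)]
screw_axis [(array([ 0.611, -0.054,  0.246]), 0.82)]
```

View pics/w5.png

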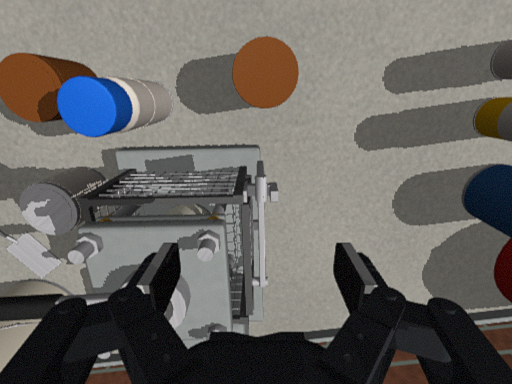

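The wrist view shows the lug at about (262,190), nearly centred between the open fingers, with the gate bar running down from it. The network's place for it, (0.511, 0.079), agrees with the fit, so I descend.

>>> move_arm:
  steps:
    - [-0.005,0.004,0.13,0,0,0]
    - [-0.005,0.004,0.13,0,0,0]
    - [-0.005,0.004,0.13,0,0,0]
    - [-0.005,0.004,0.13,0,0,0]
    - [-0.005,0.004,0.13,0,0,0]
    - [-0.005,0.004,0.13,0,0,0]
    - [0,0,0,0,0,0]
    - [0,0,0,0,0,0]

```text
clock: 16.88
tool_pos: [0.5113, 0.0809, 0.2131]
tool_rot: [-0.23, -3.132, -0.0]
wrist_force: [0.5, 0.3, 0.3]
opening: 1.0
gripper_force: 0.0
```

>>> move_arm:
  steps:
    - [0,0,0,0,0,0]
    - [0,0,0,0,0,0]
    - [0,0,0,0,0,0]
    - [0,0,0,0,0,0]
    - [0,0,0,0,0,0]
    - [0,0,0,0,0,0]
  fingers: 0.36

```text
clock: 17.38
tool_pos: [0.5116, 0.0809, 0.2135]
tool_rot: [0.23, 3.133, -0.0]
wrist_force: [-0.2, -0.2, -0.5]
opening: 0.318
gripper_force: 0.0
```

```bash
python3 - <<'E'
from look import *
s=manip.state(); save('wrist','w6'); print(s['clock'],s['tool_pos'],theta(),s['opening'],s['wrist_force'])
print([(np.round(d['xyz'],3),round(d['conf'],2)) for d in manip.place_of('wrist','latch_lug')][:4])
E
```

```text
17.3833 [0.51160085 0.08086556 0.21350605] (np.float64(171.60099539517387), array([ 2.48667629e-04, -3.34205749e-06, -9.99999969e-01])) 0.3180582644546228 [-0.22315544 -0.23071903 -0.48224044]
[(array([0.514, 0.078, 0.206]), 0.86)]
```

View pics/w6.png

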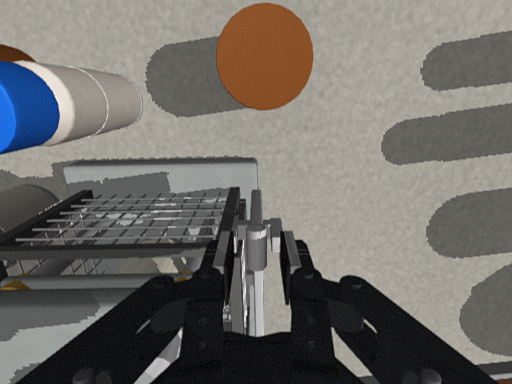

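The lug's rolled edge is at (257,248), centred between the pads at columns 232 and 285. I close, then lift along the latch arc.

>>> move_arm:
  steps:
    - [0,0,0,0,0,0]
    - [0,0,0,0,0,0]
    - [0,0,0,0,0,0]
    - [0,0,0,0,0,0]
    - [0,0,0,0,0,0]
  fingers: 1

```text
clock: 17.9
tool_pos: [0.5116, 0.0811, 0.2134]
tool_rot: [0.23, 3.133, 0.0]
wrist_force: [-0.9, -0.0, 4.2]
opening: 0.058
gripper_force: 58.9
```

```bash
python3 - <<'E'
from look import *
u=np.array([np.cos(YAW),np.sin(YAW)]); a0=np.array((.5116,.0809,.2135,171.6)); w=[]
for al in np.linspace(0,.27,7)[1:]:
    c,s=np.cos(al),np.sin(al); w.append((*(a0[:2]+u*(.157-(.157*c-.041*s))),a0[2]+.157*s+.041*c-.041,a0[3]))
show(rows(a0,w)); b=np.array(w[-1]); H=np.array([.714,.036]); v=b[:2]-H; print(b,np.hypot(*v)); w=[]
for g in np.linspace(0,1.6,21)[1:]:
    c,s=np.cos(-g),np.sin(-g); w.append((H[0]+c*v[0]-s*v[1],H[1]+s*v[0]+c*v[1],b[2],b[3]-np.degrees(g)))
show(rows(b,w)); print(w[-1])
E
```

```text
[[-0.013,-0,-0.047,0,0,-0],
[-0.016,-0,-0.046,0,0,-0],
[-0.017,-0,-0.045,0,0,-0],
[-0.02,-0,-0.045,0,0,-0],
[-0.021,-0,-0.044,0,0,-0],
[-0.024,-0,-0.042,0,0,-0]]
[5.28044668e-01 7.84650697e-02 2.53891442e-01 1.71600000e+02] 0.19074241193210284
[[-0.012,0.101,-0,0,0,0.076],
[-0.012,0.101,-0,0,0,0.077],
[-0.012,0.101,-0,0,0,0.076],
[-0.012,0.101,-0,0,0,0.077],
[-0.012,0.101,-0,0,0,0.076],
[-0.012,0.101,-0,0,0,0.076],
[-0.012,0.101,-0,0,0,0.077],
[-0.012,0.101,-0,0,0,0.076],
[-0.012,0.101,-0,0,0,0.077],
[-0.012,0.101,-0,0,0,0.076],
[-0.012,0.101,-0,0,0,0.076],
[-0.012,0.101,-0,0,0,0.077],
[-0.012,0.101,-0,0,0,0.076],
[-0.012,0.101,-0,0,0,0.077],
[-0.012,0.101,-0,0,0,0.076],
[-0.012,0.101,-0,0,0,0.076],
[-0.012,0.101,-0,0,0,0.077],
[-0.011,0.101,-0,0,0,0.076],
[-0.013,0.101,-0,0,0,0.076],
[-0.012,0.101,-0,0,0,0.077]]
(np.float64(0.7618767696006584), np.float64(0.22063608163704476), np.float64(0.253891442311148), np.float64(79.92675277906827))
```

>>> move_arm:
  steps:
    - [-0.013,0,-0.047,0,0,0]
    - [-0.016,0,-0.046,0,0,0]
    - [-0.017,0,-0.045,0,0,0]
    - [-0.02,0,-0.045,0,0,0]
    - [-0.021,0,-0.044,0,0,0]
    - [-0.024,0,-0.042,0,0,0]
    - [0,0,0,0,0,0]

```text
clock: 18.48
tool_pos: [0.5294, 0.0784, 0.2545]
tool_rot: [0.231, 3.131, 0.001]
wrist_force: [6.5, 1.5, -8.0]
opening: 0.053
gripper_force: 58.3
```

```bash
python3 - <<'E'
from look import *
s=manip.state(); a=save('wrist','w7'); b=save('side','side7'); print(s['clock'],s['tool_pos'],s['opening'],s['wrist_force'],s['gripper_force'])
cv2.imwrite('pics/m7.png',np.hstack([a[150:350,150:400],cv2.resize(b[120:290,100:320],(450,348))[:200], ])[:,:,::-1]) if 0 else cv2.imwrite('pics/m7.png',np.hstack([a[100:384,130:400],cv2.resize(b[120:290,100:320],(368,284))])[:,:,::-1])
E
```

```text
18.4833 [0.52935756 0.07835083 0.25453111] 0.05266310526665269 [ 6.47774124  1.53886259 -7.99776223] 58.27214431017637
```

View pics/m7.png

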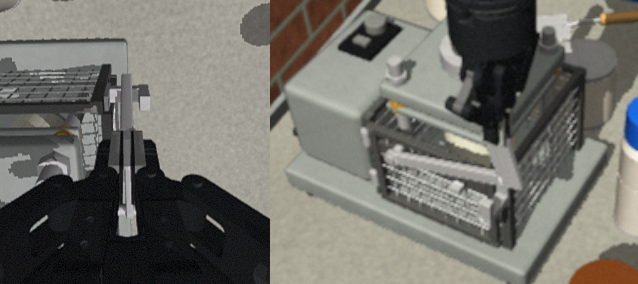

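The side crop shows the latch bar raised out of its catch and held by the fingers. I swing the gate.

>>> move_arm:
  steps:
    - [-0.012,0.101,0,0,0,0.076]
    - [-0.012,0.101,0,0,0,0.077]
    - [-0.012,0.101,0,0,0,0.076]
    - [-0.012,0.101,0,0,0,0.077]

```text
clock: 18.92
tool_pos: [0.5511, 0.1345, 0.2533]
tool_rot: [-0.734, -3.054, 0.002]
wrist_force: [5.3, -4.0, -8.7]
opening: 0.047
gripper_force: 58.9
```

>>> move_arm:
  steps:
    - [-0.012,0.101,0,0,0,0.076]
    - [-0.012,0.101,0,0,0,0.076]
    - [-0.012,0.101,0,0,0,0.077]
    - [-0.012,0.101,0,0,0,0.076]

```text
clock: 19.25
tool_pos: [0.5904, 0.181, 0.2531]
tool_rot: [-1.21, -2.899, 0.002]
wrist_force: [2.6, -3.0, -6.1]
opening: 0.045
gripper_force: 59.3
```

Forces are small, so I continue.

>>> move_arm:
  steps:
    - [-0.012,0.101,0,0,0,0.076]
    - [-0.012,0.101,0,0,0,0.076]
    - [-0.012,0.101,0,0,0,0.076]
    - [-0.012,0.101,0,0,0,0.077]
    - [-0.012,0.101,0,0,0,0.076]
    - [-0.012,0.101,0,0,0,0.077]

```text
clock: 19.75
tool_pos: [0.6714, 0.2219, 0.253]
tool_rot: [-1.863, -2.529, 0.002]
wrist_force: [-0.5, -2.3, -5.1]
opening: 0.051
gripper_force: 59.6
```

>>> move_arm:
  steps:
    - [-0.012,0.101,0,0,0,0.076]
    - [-0.012,0.101,0,0,0,0.076]
    - [-0.012,0.101,0,0,0,0.077]
    - [-0.011,0.101,0,0,0,0.076]
    - [-0.013,0.101,0,0,0,0.076]
    - [-0.012,0.101,0,0,0,0.077]
    - [0,0,0,0,0,0]

```text
clock: 20.33
tool_pos: [0.7636, 0.2206, 0.2526]
tool_rot: [-2.413, -2.011, -0.001]
wrist_force: [-0.6, 0.7, -3.3]
opening: 0.048
gripper_force: 60.4
```

```bash
python3 - <<'E'
from look import *
s=manip.state(); b=save('side','side8'); print(s['clock'],s['tool_pos'],theta(),s['opening'],s['wrist_force'],s['gripper_force'])
save('top','t8'); cv2.imwrite('pics/m8.png',np.hstack([b[60:340,60:380],cv2.imread('pics/t8.png')[60:340,100:380,::-1]])[:,:,::-1])
for c in('side','top'): print([(np.round(d['xyz'],3),round(d['conf'],2)) for d in manip.place_of(c,'latch_lug')][:3])
E
```

```text
20.3333 [0.76359657 0.22062204 0.25261765] (np.float64(79.88919602560338), array([-8.66711242e-04,  6.63155446e-04, -9.99999405e-01])) 0.04770575761709524 [-0.55086018  0.65729371 -3.26692   ] 60.4262522701174
[(array([0.765, 0.224, 0.235]), 0.85), (array([ 0.41 , -0.082,  0.088]), 0.62)]
[]
```

View pics/m8.png

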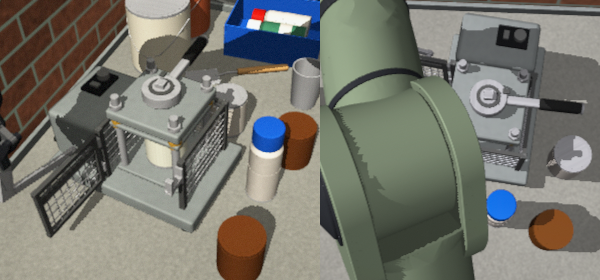

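The gate stands wide open at about 1.6 rad, with the tin and the spray can upright. I lower the latch along its arc and release.

>>> move_arm:
  steps:
    - [0.024,0,0.042,0,0,0]
    - [0.021,0,0.044,0,0,0]
    - [0.02,0,0.045,0,0,0]
    - [0.017,0,0.045,0,0,0]
    - [0.016,0,0.046,0,0,0]
    - [0.013,0,0.043,0,0,0]
    - [0,0,0,0,0,0]

```text
clock: 21.12
tool_pos: [0.765, 0.2396, 0.2145]
tool_rot: [-2.405, -2.021, -0.005]
wrist_force: [2.1, 10.5, 5.3]
opening: 0.047
gripper_force: 67.8
```

>>> move_arm:
  steps:
    - [0,0,0,0,0,0]
    - [0,0,0,0,0,0]
    - [0,0,0,0,0,0]
    - [0,0,0,0,0,0]
    - [0,0,0,0,0,0]
    - [0,0,0,0,0,0]
  fingers: -0.2

```text
clock: 21.62
tool_pos: [0.7647, 0.237, 0.2137]
tool_rot: [2.407, 2.019, -0.0]
wrist_force: [-1.3, -0.2, -0.4]
opening: 0.604
gripper_force: 0.0
```

>>> move_arm:
  steps:
    - [0,0,-0.08,0,0,0]
    - [0,0,-0.16,0,0,0]
    - [0,0,-0.2,0,0,0]
    - [0,0,-0.2,0,0,0]
    - [0,0,-0.2,0,0,0]
    - [0,0,0,0,0,0]

```text
clock: 22.12
tool_pos: [0.7658, 0.2377, 0.3479]
tool_rot: [2.406, 2.017, 0.013]
wrist_force: [0.3, 0.2, 0.3]
opening: 0.598
gripper_force: 0.0
```

```bash
python3 - <<'E'
from look import *
s=manip.state(); b=save('side','side9'); save('wrist','w9'); print(s['clock'],s['tool_pos'],s['wrist_force'])
a=cv2.imread('pics/side0.png')
for c in('side','wrist'):
  for l in ('latch_lug','tin_mid','spare_tin_mid','aerosol_a_mid'): print(c,l,[(np.round(d['xyz'],3),round(d['conf'],2)) for d in manip.place_of(c,l)][:3])
cr=lambda i:cv2.resize(i[110:300,80:280],(400,380))
cv2.imwrite('pics/m9.png',np.hstack([cr(a),cr(b[:,:,::-1])]))
E
```

```text
22.1167 [0.76584862 0.23772059 0.34786961] [0.29344193 0.22069727 0.33407486]
side latch_lug [(array([0.765, 0.24 , 0.196]), 0.55)]
side tin_mid [(array([ 0.372, -0.202,  0.049]), 0.7), (array([0.398, 0.099, 0.047]), 0.61), (array([ 0.612, -0.05 ,  0.122]), 0.6)]
side spare_tin_mid [(array([ 0.537, -0.247,  0.05 ]), 0.82)]
side aerosol_a_mid [(array([ 0.407, -0.082,  0.09 ]), 0.59)]
wrist latch_lug [(array([0.765, 0.233, 0.204]), 0.69)]
wrist tin_mid [(array([ 0.608, -0.05 ,  0.124]), 0.74), (array([0.4  , 0.104, 0.052]), 0.58)]
wrist spare_tin_mid []
wrist aerosol_a_mid []
```

View pics/m9.png

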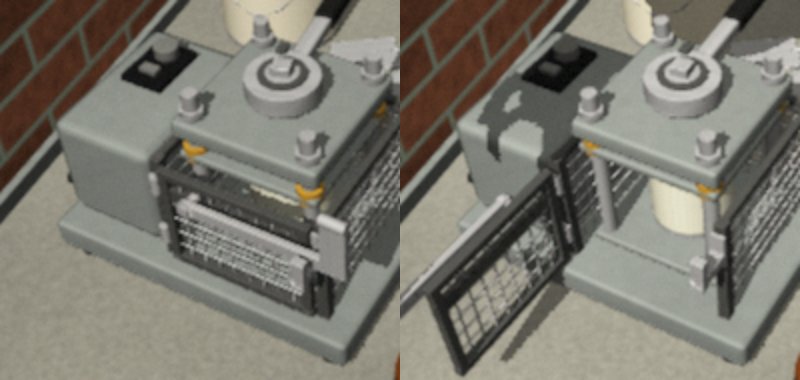

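The latch is down, the gate is wide open, the plate is up under the crosshead, and the tin and can are where they were. The arm is clear of everything, so I hand in.

```bash
python3 -c "
from workcell import manip
print(manip.job_done())"
```

```text
the job is handed in; nothing more can be done
None
```

I wound the clamp plate up until the ratchet slipped at the screw's firm stop, then unlatched the gate and swung it open to about 1.6 rad. The tin, spare tin and spray can were still standing where they were, and I handed the job in at about 22 s; no verdict came back.

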